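# Load the tube shaker and hold it running

## Task

Two capped sample tubes, a short one and a long one, wait in the white stand: set each of them, upright and fully down, into a free pocket of that row of the blue shaker block which already holds a tube of its own length, and let go of it. Only when both are in, press the yellow knob of the grey hold-to-run box down until its red pointer stands at the green part of the scale, never down to the stop, and finish while still holding it there. Leave the loaded tubes and everything else on the bench where they are.

Things in the scene. Friction and masses are not known exactly. Their poses are not given: they have to be found in the camera images.
- tube_short: the short tube to load, waiting in one of the two holes of the stand (which one varies): milky sample tube with an orange screw cap: body 17 mm across with a white band, flat foot chamfered to 12 mm, cap 22 mm across and the top 16 mm of its height (grip it by the cap), 25 g; total height 75 mm. Origin: centre of its underside, z up along the tube
- tube_long: the long tube to load, waiting in the other hole of the stand: milky sample tube with an orange screw cap: body 17 mm across with a white band, flat foot chamfered to 12 mm, cap 22 mm across and the top 16 mm of its height (grip it by the cap), 25 g; total height 105 mm. Origin: centre of its underside, z up along the tube
- loaded_short: a short tube already in the middle pocket of one row of the shaker (which row varies); it marks the row for short tubes and stays there. milky sample tube with an orange screw cap: body 17 mm across with a white band, flat foot chamfered to 12 mm, cap 22 mm across and the top 16 mm of its height (grip it by the cap), 25 g; total height 75 mm. Origin: centre of its underside, z up along the tube
- loaded_long: a long tube already in the middle pocket of the other row; it marks the row for long tubes and stays there. milky sample tube with an orange screw cap: body 17 mm across with a white band, flat foot chamfered to 12 mm, cap 22 mm across and the top 16 mm of its height (grip it by the cap), 25 g; total height 105 mm. Origin: centre of its underside, z up along the tube
- stand: white block 150 x 80 x 45 mm, fixed, left or right of the shaker, with two round holes, 20 mm wide and 35 mm deep, 40 mm either side of its centre along its x axis. Origin: centre of its underside
- shaker: white laboratory shaker, fixed, 230 x 220 mm, with a blue block 140 x 160 mm on it whose top is 100 mm above the bench and which has six pockets: two rows of three, the rows parallel to its y axis at x = -40 and +40 mm, pockets 55 mm apart along the row. A seated tube's underside is 60 mm above the bench: a seated short tube stands 35 mm out of the block, a long one 65 mm. Origin: centre of its underside on the bench
- pocket_a1 (a point): centre of the mouth of one pocket of the shaker's blue block: round, 20 mm wide, 40 mm deep, mouth 100 mm above the bench. Row a (shaker x = -40 mm), place 1 (free at the start) of 3
- pocket_a2 (a point): centre of the mouth of one pocket of the shaker's blue block: round, 20 mm wide, 40 mm deep, mouth 100 mm above the bench. Row a (shaker x = -40 mm), place 2 (the middle one, taken by a loaded tube) of 3
- pocket_a3 (a point): centre of the mouth of one pocket of the shaker's blue block: round, 20 mm wide, 40 mm deep, mouth 100 mm above the bench. Row a (shaker x = -40 mm), place 3 (free at the start) of 3
- pocket_b1 (a point): centre of the mouth of one pocket of the shaker's blue block: round, 20 mm wide, 40 mm deep, mouth 100 mm above the bench. Row b (shaker x = +40 mm), place 1 (free at the start) of 3
- pocket_b2 (a point): centre of the mouth of one pocket of the shaker's blue block: round, 20 mm wide, 40 mm deep, mouth 100 mm above the bench. Row b (shaker x = +40 mm), place 2 (the middle one, taken by a loaded tube) of 3
- pocket_b3 (a point): centre of the mouth of one pocket of the shaker's blue block: round, 20 mm wide, 40 mm deep, mouth 100 mm above the bench. Row b (shaker x = +40 mm), place 3 (free at the start) of 3
- control: grey hold-to-run box, fixed, on the side of the shaker opposite the stand: 120 x 100 x 56 mm, the knob above its origin; on its +x side, 52 mm from the knob's axis, stands an upright scale 24 mm wide and 6 mm thick up to 110 mm above the bench: white above (91 to 110 mm), green in the middle (83 to 91 mm), red below. Origin: on the bench under the knob's axis
- knob_top (a point): centre of the flat top of the yellow knob, 44 mm across and 18 mm thick; 118 mm above the bench when not pressed. A red T-shaped pointer reaches from the knob to the scale, its 48 mm crossbar showing on both sides of it, its middle 14 mm below the knob's top
- knob (a joint): how far the knob is pressed down, m: 0 released, 0.013 to 0.021 with the pointer at the green part (0.017 in the middle), 0.032 at the stop. A spring pushes it back up: about 2 N at the top, 8 N at 0.017, 13 N at the stop
- microplate: bystander: milky well plate with pink wells, 85 x 127 x 15 mm, far left. Origin: centre of its underside
- pipette: bystander: pipette lying along its y axis, 205 mm long, 22 mm thick, far right. Origin: on the bench under it
- tip_box: bystander: yellow box with a clear lid, 85 x 120 x 65 mm, at the far edge. Origin: centre of its underside
- reagent: bystander: amber bottle, 70 mm across, 150 mm high, at the far edge. Origin: centre of its underside
Mind the look-alikes: they are no part of the job. Leave any black or turquoise look-alike of the tube_short alone.

How it is judged:
By the outcome, as a careful person would: the job done as asked, in the order asked, and still so for the second after the job is handed in, while the arm keeps its last pose, push and grip.
It also fails if it takes over 64 s, if anything falls off the work surface, if the arm or the gripper's body presses on something with over 40 N, if the wrist force passes 120 N, or if a joint passes its speed limit or range.

## Robot

A 7-joint arm with a two-finger parallel gripper is mounted at the origin on the work surface. World frame = base frame: x ahead of the robot, y to its left, z up, the work surface at z = 0. Lengths are in m, angles in rad, forces in N, time in s.
With the tool pointing down it reaches from about 0.35 to 0.9 m from the base axis. Payload 19.9 kg.
Tool frame: the origin (TCP) lies between the finger pads; the fingertips stand 17 mm ahead of it and the grasp point (between the pads) lies 2 mm behind it; z points along the fingers, y is the line along which they close (so a half turn about z gives the same grasp; the last joint's range is limited). The gripper opens to 85 mm and grips with 20 to 120 N. Pads are 22 mm wide; open, the fingers measure 114 mm over their backs; the gripper's body (76 mm by 85 mm) begins 54 mm behind the grasp point. The pads swing forward as they close: fully open they stand 13 mm farther back than shut.
Start: joints at [-1.192, 0.417, -0.01, 1.614, 0.005, 1.111, -0.053], TCP at [0.255, 0.57, 0.248] pointing down, gripper open.
Joint ranges: [-2.81, 2.81], [-0.39, 2.02], [-1.27, 1.25], [0.06, 2.57], [-1.19, 4.33], [0.19, 2], [-2.82, 2.82]. Speed limits (rad/s): [1.89, 1.89, 2.39, 2.39, 3.01, 3.01, 3.01].

## Interface

Orientations are given as a unit quaternion [x, y, z, w].
In Python, from station import r gives the robot as it stands.
- The arm moves only by the shell command python3 -m inch 'ROWS' [FORCE]. ROWS is JSON, a list of rows, each an object with "fingers": the finger opening in m, from 0 to 0.0854; "translation": the shift along the tool's x, y, z in m, a list of three; "yaw": the turn about the tool's z in degrees. A call has 1 to 12 rows; each row is the pose to reach, as a shift and turn from the pose commanded when the call began, along the tool's axes at that moment; what a row does not reach only later rows make up. A row lasts 1/12 s, in which the tool goes at most 41.7 mm and 7.16 degrees, less where a joint would pass 70% of its speed; a pose out of reach is approached as far as the arm can. A call with a gripper value outside its range is refused whole. The fingers move at their own pace and stop on an object; FORCE is the grip in N (left out, the last holds). Time passes only in rows, so rows that repeat a pose let the fingers close. It gives the time, the measured TCP pose, the force, the opening and the grip force at its end, in the units of the state.
- r.get_state(): the state, without advancing time (a new reading comes with each control period).
- r.read_camera(name): name is "scene" or "top"; returns a dict with "frame" (480x640x3 uint8, red, green, blue), "fx", "fy", "cx", "cy" (pixels), "k1" (the pictures are not rectified: a ray, as slopes to the right and down, at radius r is drawn at 1 + k1 r^2 times it, then the intrinsics apply), "rvec" (rotation vector, rad) and "tvec" (3), from world to camera coordinates, as OpenCV has them. Camera axes: x right, y down, z forward; pixel columns grow to the right and rows downward; lengths in m; the calibration is good to about 2 mm. A picture is of the moment at which its call begins. There is no depth.
- r.hand_in(): hands the job in; it is judged then, once.
The state is a dict: "t": time; "joints": joint angles; "qd": joint speeds; "joint_torque": joint torques, N m; "eef_pos": TCP position; "eef_rot": TCP orientation; "contact_force": force on the tool from outside, world axes, zero at the start; "torque": the same for the moment, N m; "finger_gap": finger opening in m; "gripper_force": force on a finger pad.
Only numpy, scipy, OpenCV 4.12 (cv2) and the standard library are available. Lean on these libraries where they do the work, as an engineer would, in place of code of your own. Each camera call takes 0.05 s, during which the arm holds its last target. There are 200 camera calls.

## Working session

There is one attempt and no reset: what is moved stays moved. The work goes in short steps, Python scripts to look and compute and a shell command to move; the robot and the scene stay as the last step left them, time stands still between calls to the robot, and variables do not carry over. Pictures are saved under pics/ and viewed, at most 10 in all, crops included, and the job is handed in when it is done.

```bash
ls; mkdir -p pics; python3 - <<'E'
from station import r
import cv2,pickle
d={}
for n in("scene","top"):
    c=r.read_camera(n);d[n]=c;cv2.imwrite(f"pics/{n}0.png",c["frame"][:,:,::-1])
    print({k:c[k] for k in c if k!="frame"})
pickle.dump(d,open("cam0.pkl","wb"));print(r.get_state())
E
```

```text
pics
{'fx': 447.8538069168969, 'fy': 447.8538069168969, 'cx': 319.2589575003685, 'cy': 243.2682888465486, 'k1': 0.036171107931193054, 'rvec': array([ 1.28217941,  2.43739684, -0.79961189]), 'tvec': array([ 0.34175733, -0.34425126,  1.30656123])}
{'fx': 621.3505013490665, 'fy': 621.3505013490665, 'cx': 318.5318892029411, 'cy': 251.81637890099952, 'k1': -0.14925571775218846, 'rvec': array([ 2.19423722, -2.17291323,  0.12421027]), 'tvec': array([-0.01494507,  0.60593832,  1.66877425])}
{'t': 0.1, 'joints': array([-1.19151718,  0.41788957, -0.01033112,  1.61410005,  0.00470579,
        1.11067224, -0.05297452]), 'qd': array([ 0.00105648, -0.00084696,  0.00068844, -0.00075545,  0.00073567,
        0.00187917,  0.00107247]), 'joint_torque': array([ 8.34294151e-04, -8.65827942e+01,  6.79579116e-01, -4.35635698e+01,
        1.91855634e-02,  4.98543071e-03,  6.02940486e-05]), 'eef_pos': array([0.25517322, 0.57023   , 0.24774396]), 'eef_rot': array([ 2.08810705e-01,  9.77955938e-01, -5.17756185e-04, -7.12600042e-05]), 'contact_force': array([ 1.13746661, -0.44561908,  0.44209652]), 'torque': array([-0.02580539,  0.02847271, -0.05698578]), 'gripper_force': 0.0, 'finger_gap': 0.08562589028690748}
```

View pics/scene0.png

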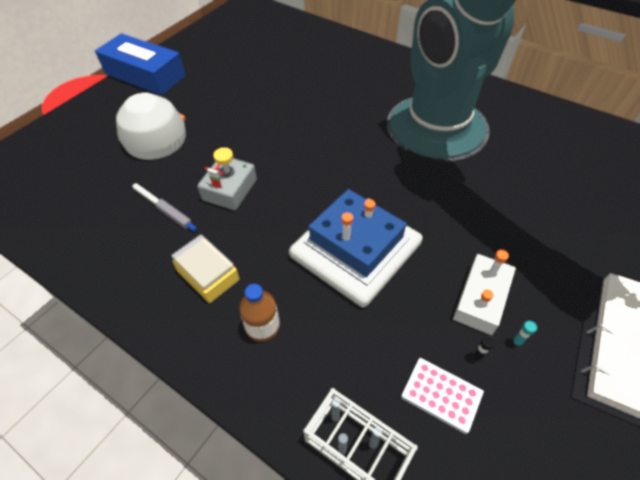

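View pics/top0.png

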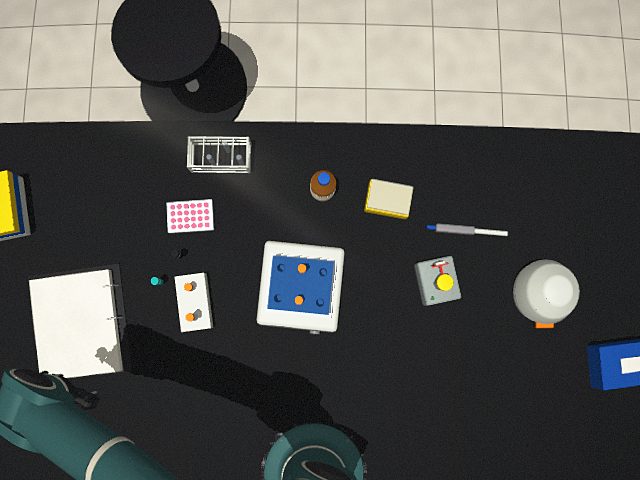

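Long tube: near stand hole (scene 502,256). Short tube: far hole (487,296). In the shaker, the loaded long tube is in the row far from the robot (scene 347,218; top 302,268) and the short one in the near row (top 299,300). I'll enlarge the top view for finer pixels.

```bash
python3 - <<'E'
import cv2,pickle,numpy as np
f=pickle.load(open("cam0.pkl","rb"))["top"]["frame"][:,:,::-1]
a=cv2.resize(f[262:338,168:248],None,fx=5,fy=5,interpolation=cv2.INTER_CUBIC)
b=cv2.resize(f[237:337,255:350],None,fx=4,fy=4,interpolation=cv2.INTER_CUBIC)
im=np.zeros((400,790,3),np.uint8);im[:380,:400]=a;im[:400,405:785]=b
for i in range(0,400,50): im[i,::10]=(0,255,0)
for i in range(0,790,50): im[::10,i]=(0,255,0)
cv2.imwrite("pics/crop1.png",im)
E
```

```text
(no output)
```

View pics/crop1.png

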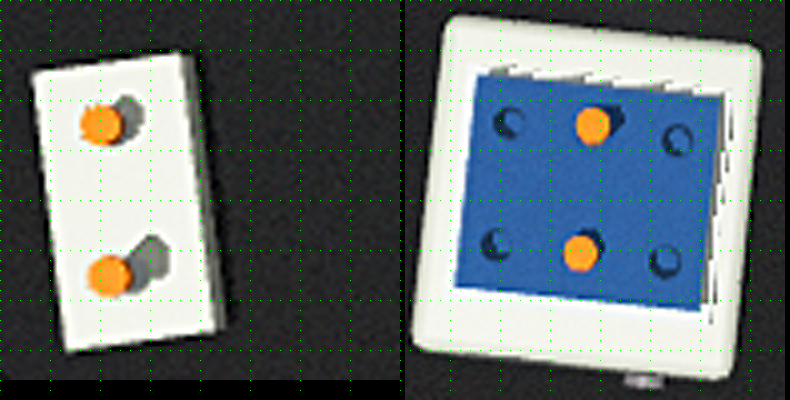

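Crop: stand caps at top px (188.0,287.2) and (189.8,317.2); shaker caps at (302.0,268.5), (298.8,300.5); free pockets at about (281.3,267.5), (323.3,272), (277.8,298.3), (320,302.3). The fit uses these together with the block corners.

```bash
cat > h.py <<'E'
import cv2,numpy as np
from scipy.optimize import least_squares
def proj(c,P):
    R=cv2.Rodrigues(c["rvec"])[0]; q=np.atleast_2d(P)@R.T+c["tvec"]; s=q[:,:2]/q[:,2:]
    s=s*(1+c["k1"]*(s**2).sum(1,keepdims=True))
    return s*[c["fx"],c["fy"]]+[c["cx"],c["cy"]]
def at_z(c,uv,z): # back-project onto height z
    return least_squares(lambda p:(proj(c,[p[0],p[1],z])-uv).ravel(),[.5,0]).x
def tri(cs,uvs):
    s=least_squares(lambda p:np.ravel([proj(c,p)-u for c,u in zip(cs,uvs)]),[.5,0,.1]);return s.x,s.fun
def pose(c,L,uv,x0):
    L=np.array(L,float)
    def f(p):
        C,S=np.cos(p[2]),np.sin(p[2]);W=L.copy();W[:,0]=p[0]+C*L[:,0]-S*L[:,1];W[:,1]=p[1]+S*L[:,0]+C*L[:,1];return (proj(c,W)-uv).ravel()
    s=least_squares(f,x0,loss="soft_l1");return s.x,s.fun
def blobs(c,col="orange",amin=15):
    h=cv2.cvtColor(c["frame"],cv2.COLOR_RGB2HSV)
    lo,hi={"orange":((8,170,130),(19,255,255)),"yellow":((22,150,120),(33,255,255))}[col]
    n,_,st,ce=cv2.connectedComponentsWithStats(cv2.inRange(h,lo,hi))
    return [(ce[i].round(2),st[i,4],st[i,2:4]) for i in range(1,n) if st[i,4]>=amin]
E
python3 - <<'E'
import pickle;from h import *
d=pickle.load(open("cam0.pkl","rb"));t=d["top"];s=d["scene"]
for n in d:
  for k in("orange","yellow"):print(n,k,[(list(map(float,b[0])),int(b[1])) for b in blobs(d[n],k)])
for uv,z in(((188,287.2),.083),((189.8,317.2),.113)):print("tube",at_z(t,uv,z))
C=lambda x,y:(255+(x-405)/4,237+y/4)
o=[C(593,126),C(580,254),C(510,122),C(678,140),C(496,245),C(665,261),C(478,75),C(722,95),C(702,310),C(457,286)]
L=[(.04,0,.163),(-.04,0,.133),(.04,.055,.1),(.04,-.055,.1),(-.04,.055,.1),(-.04,-.055,.1),(.07,.08,.1),(.07,-.08,.1),(-.07,-.08,.1),(-.07,.08,.1)]
p,res=pose(t,L,np.array(o),[.5,0,0]);print("shaker",p,res.reshape(-1,2).round(1).tolist())
D=lambda x,y:(168+x/5,262+y/5)
p,res=pose(t,[(-.04,0,.113),(.04,0,.083),(.075,.04,.045),(.075,-.04,.045),(-.075,-.04,.045),(-.075,.04,.045)],np.array([D(109,276),D(100,126),D(33,73),D(183,55),D(213,332),D(67,352)]),[.5,.3,0]);print("stand",p,res.round(1))
print("knob",at_z(t,(445.3,282.5),.118))
E
```

```text
scene orange [([369.81, 204.43], 67), ([346.72, 218.88], 60), ([501.72, 255.18], 127), ([486.52, 295.35], 60)]
scene yellow [([222.88, 155.59], 133), ([212.68, 284.34], 605)]
top orange [([318.75, 186.03], 209), ([301.43, 267.91], 54), ([187.8, 286.57], 51), ([298.41, 299.59], 49), ([189.45, 316.76], 49), ([544.2, 325.4], 75)]
top yellow [([6.52, 205.3], 831), ([381.22, 207.89], 221), ([444.56, 282.02], 223)]
tube [0.50358014 0.33540315]
tube [0.42524559 0.32324471]
shaker [ 0.51216782  0.03781916 -0.08588498] [[0.2, -0.4], [0.4, -0.4], [0.0, 0.2], [0.0, -0.3], [0.5, 0.0], [0.4, 0.1], [-0.3, -0.4], [-0.4, 0.5], [-0.4, 0.3], [-0.5, 0.4]]
stand [0.46399024 0.32898634 0.1405159 ] [-0.1  0.3  0.3 -0.   0.3  0.1 -0.5 -0.   0.1 -0.1 -0.1 -0.4]
knob [ 0.52102523 -0.33792947]
```

```bash
cat >> h.py <<'E'
from scipy.spatial.transform import Rotation as Ro
def delta(st,target,yw=None):
    """tool-frame shift (m) and yaw (deg) bringing TCP to target with tool y at world angle yw deg"""
    R=Ro.from_quat(st["eef_rot"]).as_matrix();a=np.degrees(np.arctan2(R[1,1],R[0,1]))
    return (R.T@(np.array(target)-st["eef_pos"])).round(4), None if yw is None else round(-(yw-a),1)
E
python3 - <<'E'
import pickle;from h import *;from station import r
d=pickle.load(open("cam0.pkl","rb"));t=d["top"];s=d["scene"]
C=lambda x,y:(254.6+(x-405)/4,236.6+y/4)
o=[C(593,126),C(580,254),C(510,122),C(678,140),C(496,245),C(665,261),C(478,75),C(722,95),C(702,310),C(457,286)]
L=[(.04,0,.163),(-.04,0,.133),(.04,.055,.1),(.04,-.055,.1),(-.04,.055,.1),(-.04,-.055,.1),(.07,.08,.1),(.07,-.08,.1),(-.07,-.08,.1),(-.07,.08,.1)]
p,res=pose(t,L,np.array(o),[.5,0,0]);print("shaker",p)
c,sn=np.cos(p[2]),np.sin(p[2])
for n,l in(("a+",(-.04,.055)),("b+",(.04,.055)),("a2",(-.04,0)),("b2",(.04,0))):print(n,p[0]+c*l[0]-sn*l[1],p[1]+sn*l[0]+c*l[1])
for n,a,b in(("short",(187.8,286.57),(486.52,295.35)),("long",(189.45,316.76),(501.72,255.18)),("ls",(298.41,299.59),(369.81,204.43)),("ll",(301.43,267.91),(346.72,218.88)),("knob",(444.56,282.02),(222.88,155.59))):
    print(n,tri((t,s),(a,b)),at_z(t,a,{"short":.081,"long":.11,"ls":.131,"ll":.161,"knob":.115}[n]))
st=r.get_state();print(delta(st,[.503,.335,.16],-5))
E
```

```text
shaker [ 0.51319304  0.03886534 -0.08586721]
a+ 0.4780573034819913 0.0970931688562224
b+ 0.5577625575327195 0.09023223038478355
a2 0.4733404082828771 0.04229580669634674
b2 0.5530456623336053 0.035434868224907885
short (array([0.50531467, 0.33747077, 0.07760164]), array([-0.17656009,  0.03793721, -0.12306161, -0.02377452])) [0.50530311 0.33635622]
long (array([0.42608857, 0.32551007, 0.11237075]), array([-0.46810904,  0.09642434, -0.33647606, -0.06752951])) [0.42632273 0.32473819]
ls (array([0.47283844, 0.04497544, 0.130769  ]), array([-0.67286557,  0.32449714, -0.62162192, -0.06780272])) [0.47367765 0.04326772]
ll (array([0.55241743, 0.03712554, 0.15748459]), array([-0.3413902 ,  0.18132312, -0.30831917, -0.02924406])) [0.55264803 0.03624752]
knob (array([ 0.52177069, -0.33683799,  0.10968016]), array([-0.38107537,  0.33187983, -0.45593589, -0.00492677])) [ 0.52240074 -0.33665662]
(array([-0.3223, -0.1134,  0.0879]), np.float64(70.9))
```

```bash
python3 -m inch '[{"fingers":0.05,"translation":[-0.03,-0.01,0.008],"yaw":6},{"fingers":0.05,"translation":[-0.06,-0.02,0.016],"yaw":12},{"fingers":0.05,"translation":[-0.09,-0.03,0.024],"yaw":18},{"fingers":0.05,"translation":[-0.12,-0.04,0.032],"yaw":24},{"fingers":0.05,"translation":[-0.15,-0.05,0.04],"yaw":30},{"fingers":0.05,"translation":[-0.18,-0.06,0.048],"yaw":37},{"fingers":0.05,"translation":[-0.21,-0.07,0.056],"yaw":44},{"fingers":0.05,"translation":[-0.24,-0.08,0.064],"yaw":51},{"fingers":0.05,"translation":[-0.27,-0.09,0.072],"yaw":58},{"fingers":0.05,"translation":[-0.3,-0.1,0.08],"yaw":64},{"fingers":0.05,"translation":[-0.3235,-0.111,0.088],"yaw":71},{"fingers":0.05,"translation":[-0.3235,-0.111,0.088],"yaw":71}]' 40
python3 -c "
from h import *;from station import r
st=r.get_state();print(delta(st,[.505,.3368,.075],-5),st['finger_gap'])"
```

```text
t: 1.1
eef_pos: [0.5082, 0.3315, 0.1587]
eef_rot: [0.743, 0.67, -0.001, 0.001]
contact_force: [-0.7, -0.8, -0.2]
finger_gap: 0.05
gripper_force: 0.0
(array([ 0.0052, -0.0037,  0.0837]), np.float64(-0.9)) 0.04999085961556289
```

```bash
python3 -m inch '[{"fingers":0.05,"translation":[0,0,0.02],"yaw":0},{"fingers":0.05,"translation":[0,0,0.03],"yaw":0},{"fingers":0.05,"translation":[0,0,0.03],"yaw":0},{"fingers":0.05,"translation":[0,0,0.03],"yaw":0},{"fingers":0.05,"translation":[0,0,0.03],"yaw":0}]'
python3 - <<'E'
from h import *;from station import r
st=r.get_state();print(delta(st,[.505,.3368,.075],-5),st['finger_gap'])
d={n:r.read_camera(n) for n in("top","scene")}
t,s=d["top"]["frame"],d["scene"]["frame"]
a=cv2.resize(t[255:345,140:260],(480,360),interpolation=cv2.INTER_CUBIC);b=cv2.resize(s[215:325,450:540],(300,360),interpolation=cv2.INTER_CUBIC)
cv2.imwrite("pics/g1.png",np.hstack([a,b])[:,:,::-1])
E
```

```text
t: 1.52
eef_pos: [0.5052, 0.3374, 0.1308]
eef_rot: [0.738, 0.675, 0.0, 0.0]
contact_force: [0.7, 0.2, 0.2]
finger_gap: 0.05
gripper_force: 0.0
(array([-0.0006, -0.0002,  0.0558]), np.float64(-0.1)) 0.050020369723334186
```

View pics/g1.png

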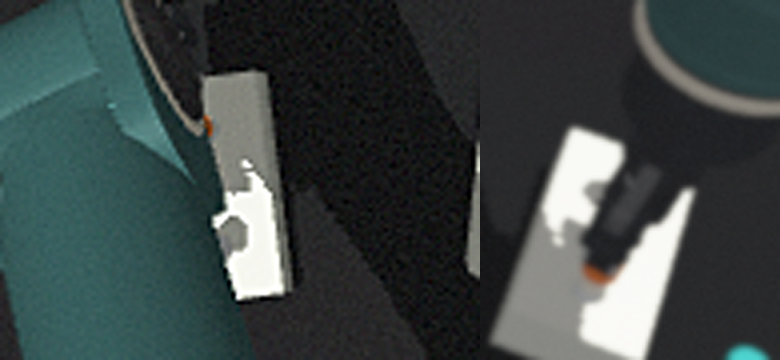

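The hand is over the short cap (crop at 600,273; orange just under the fingers). Descending and gripping.

```bash
python3 -m inch '[{"fingers":0.05,"translation":[-0.0005,0,0.02],"yaw":0},{"fingers":0.05,"translation":[-0.0005,0,0.04],"yaw":0},{"fingers":0.05,"translation":[-0.0005,0,0.056],"yaw":0},{"fingers":0.05,"translation":[-0.0005,0,0.056],"yaw":0},{"fingers":0.05,"translation":[-0.0005,0,0.056],"yaw":0},{"fingers":0.01,"translation":[-0.0005,0,0.056],"yaw":0},{"fingers":0.01,"translation":[-0.0005,0,0.056],"yaw":0},{"fingers":0.01,"translation":[-0.0005,0,0.056],"yaw":0},{"fingers":0.01,"translation":[-0.0005,0,0.056],"yaw":0},{"fingers":0.01,"translation":[-0.0005,0,0.056],"yaw":0},{"fingers":0.01,"translation":[-0.0005,0,0.056],"yaw":0},{"fingers":0.01,"translation":[-0.0005,0,0.056],"yaw":0}]' 40
python3 -m inch '[{"fingers":0.01,"translation":[0,0,-0.02],"yaw":0},{"fingers":0.01,"translation":[0,0,-0.06],"yaw":0},{"fingers":0.01,"translation":[0,0,-0.1],"yaw":0},{"fingers":0.01,"translation":[0,0,-0.13],"yaw":0},{"fingers":0.01,"translation":[0,0,-0.13],"yaw":0},{"fingers":0.01,"translation":[0,0,-0.13],"yaw":0}]'
python3 -c "
from h import *;from station import r
st=r.get_state();print(delta(st,[.478,.097,.205],-5))"
```

```text
t: 2.62
eef_pos: [0.5057, 0.337, 0.0756]
eef_rot: [0.738, 0.675, 0.001, -0.0]
contact_force: [-0.4, -0.5, 6.6]
finger_gap: 0.0206
gripper_force: 38.8
t: 3.12
eef_pos: [0.5058, 0.337, 0.2067]
eef_rot: [0.738, 0.675, 0.002, -0.0]
contact_force: [-1.0, -0.6, -1.6]
finger_gap: 0.0206
gripper_force: 39.5
(array([-0.2416, -0.0064,  0.001 ]), np.float64(-0.1))
```

```bash
python3 -m inch '[{"fingers":0.01,"translation":[-0.02,-0.001,0],"yaw":0},{"fingers":0.01,"translation":[-0.05,-0.002,0],"yaw":0},{"fingers":0.01,"translation":[-0.085,-0.003,0],"yaw":0},{"fingers":0.01,"translation":[-0.12,-0.004,0],"yaw":0},{"fingers":0.01,"translation":[-0.155,-0.005,0],"yaw":0},{"fingers":0.01,"translation":[-0.19,-0.006,0],"yaw":0},{"fingers":0.01,"translation":[-0.22,-0.0064,0],"yaw":0},{"fingers":0.01,"translation":[-0.235,-0.0064,0.015],"yaw":0},{"fingers":0.01,"translation":[-0.2416,-0.0064,0.025],"yaw":0},{"fingers":0.01,"translation":[-0.2416,-0.0064,0.03],"yaw":0},{"fingers":0.01,"translation":[-0.2416,-0.0064,0.03],"yaw":0},{"fingers":0.01,"translation":[-0.2416,-0.0064,0.03],"yaw":0}]'
python3 - <<'E'
from h import *;from station import r
st=r.get_state();print(delta(st,[.478,.097,.125],-5))
s=r.read_camera("scene");f=s["frame"].copy()
b=st["eef_pos"]+[0,0,-.065]
print("tube foot px",proj(s,b),"pocket px",proj(s,[.478,.0971,.1]), "other pockets b+",proj(s,[.5578,.0902,.1]))
cv2.imwrite("pics/g2.png",cv2.resize(f[160:260,310:430],(780,600)[:1]+(650,) if 0 else (720,600),interpolation=cv2.INTER_CUBIC)[:,:,::-1])
E
```

```text
t: 4.12
eef_pos: [0.4772, 0.0976, 0.174]
eef_rot: [0.737, 0.675, -0.0, -0.0]
contact_force: [-0.1, 0.3, 0.6]
finger_gap: 0.0206
gripper_force: 39.5
(array([-0.0006,  0.0009,  0.049 ]), np.float64(-0.0))
tube foot px [[388.54989757 222.8177462 ]] pocket px [[387.6854901  225.53283137]] other pockets b+ [[365.59803745 249.13158778]]
```

View pics/g2.png

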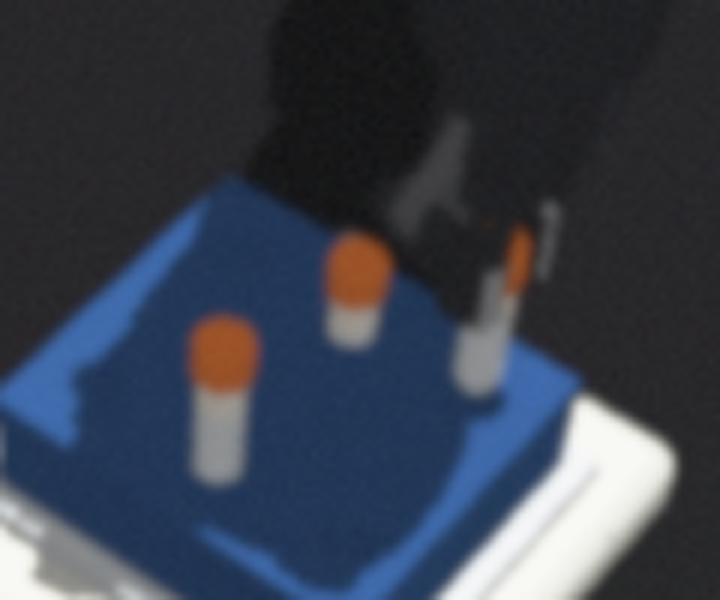

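Crop: tube foot at about (478,388), i.e. scene px (389.3,224.5), above the pocket; its right edge seems to lean, from (503,385) to (520,300). Checking that lean against the projection.

```bash
python3 - <<'E'
from h import *;from station import r
s=r.read_camera("scene");t=r.read_camera("top")
Z=lambda p:((p-[310,160]+.5)*6).round(0).tolist()
b=np.array([.4772,.0976,.109])
for dz in(0,.025,.05,.075):print(dz,Z(proj(s,b+[0,0,dz])))
v=proj(s,b)-proj(s,b+[0,.005,0]);print("5mm +y in crop px",(-6*v).round(1), "5mm +x",(6*(proj(s,b+[.005,0,0])-proj(s,b))).round(1))
print("ll axis",Z(proj(s,[.5527,.036,.1])),Z(proj(s,[.5527,.036,.165])))
E
```

```text
0 [[474.0, 380.0]]
0.025 [[482.0, 335.0]]
0.05 [[490.0, 288.0]]
0.075 [[499.0, 240.0]]
5mm +y in crop px [[12.3  6.2]] 5mm +x [[-7.   9.1]]
ll axis [[213.0, 458.0]] [[219.0, 341.0]]
```

Lean matches perspective, so the tube is upright and aligned. Inserting.

```bash
python3 -m inch '[{"fingers":0.01,"translation":[-0.0003,0.0005,0.008],"yaw":0},{"fingers":0.01,"translation":[-0.0003,0.0005,0.015],"yaw":0},{"fingers":0.01,"translation":[-0.0003,0.0005,0.022],"yaw":0},{"fingers":0.01,"translation":[-0.0003,0.0005,0.029],"yaw":0},{"fingers":0.01,"translation":[-0.0003,0.0005,0.036],"yaw":0},{"fingers":0.01,"translation":[-0.0003,0.0005,0.042],"yaw":0},{"fingers":0.01,"translation":[-0.0003,0.0005,0.045],"yaw":0},{"fingers":0.01,"translation":[-0.0003,0.0005,0.047],"yaw":0},{"fingers":0.01,"translation":[-0.0003,0.0005,0.047],"yaw":0}]'
```

```text
t: 5.02
eef_pos: [0.4775, 0.0962, 0.1268]
eef_rot: [0.738, 0.675, -0.0, -0.0]
contact_force: [-2.4, 3.6, -3.2]
finger_gap: 0.0207
gripper_force: 39.4
```

```bash
python3 -m inch '[{"fingers":0.01,"translation":[0,0,0.001],"yaw":0},{"fingers":0.01,"translation":[0,0,0.002],"yaw":0},{"fingers":0.01,"translation":[0,0,0.002],"yaw":0}]'
python3 -m inch '[{"fingers":0.045,"translation":[0,0,0],"yaw":0},{"fingers":0.045,"translation":[0,0,0],"yaw":0},{"fingers":0.045,"translation":[0,0,0],"yaw":0},{"fingers":0.045,"translation":[0,0,0],"yaw":0},{"fingers":0.045,"translation":[0,0,-0.02],"yaw":0},{"fingers":0.045,"translation":[0,0,-0.05],"yaw":0},{"fingers":0.045,"translation":[0,0,-0.08],"yaw":0},{"fingers":0.045,"translation":[0.03,0,-0.08],"yaw":0},{"fingers":0.045,"translation":[0.06,0,-0.08],"yaw":0},{"fingers":0.045,"translation":[0.09,0,-0.08],"yaw":0},{"fingers":0.045,"translation":[0.09,0,-0.08],"yaw":0}]'
python3 - <<'E'
from h import *;from station import r
st=r.get_state();print(delta(st,[.426,.325,.105],-5),delta(st,[.426,.325,.2]))
s=r.read_camera("scene");f=s["frame"]
print([(b[0].tolist(),int(b[1])) for b in blobs(s)], proj(s,[.478,.097,.131]))
cv2.imwrite("pics/g3.png",cv2.resize(f[160:260,310:430],(480,400),interpolation=cv2.INTER_CUBIC)[:,:,::-1])
E
```

```text
t: 5.27
eef_pos: [0.4777, 0.0964, 0.1256]
eef_rot: [0.738, 0.675, 0.0, -0.0]
contact_force: [-3.9, 4.2, 5.2]
finger_gap: 0.0204
gripper_force: 40.4
t: 6.18
eef_pos: [0.4856, 0.1913, 0.2053]
eef_rot: [0.736, 0.677, 0.001, -0.0]
contact_force: [-1.1, 0.5, -1.0]
finger_gap: 0.0453
gripper_force: 0.0
(array([ 0.1281, -0.0706,  0.1005]), np.float64(0.2)) (array([ 0.1283, -0.0705,  0.0055]), None)
[([369.63, 204.4], 68), ([390.67, 217.27], 73), ([346.75, 218.95], 61), ([501.66, 255.29], 122)] [[389.25967796 216.37412134]]
```

View pics/g3.png

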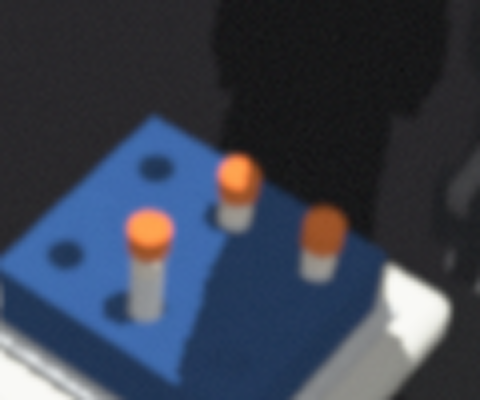

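The short tube (crop 323,240) stands upright and as low as its loaded twin (238,190). Now the long one.

```bash
python3 -m inch '[{"fingers":0.05,"translation":[0.03,-0.016,0],"yaw":0},{"fingers":0.05,"translation":[0.06,-0.032,0.01],"yaw":0},{"fingers":0.05,"translation":[0.09,-0.05,0.02],"yaw":0},{"fingers":0.05,"translation":[0.115,-0.063,0.03],"yaw":0},{"fingers":0.05,"translation":[0.1281,-0.0706,0.04],"yaw":0},{"fingers":0.05,"translation":[0.1281,-0.0706,0.045],"yaw":0},{"fingers":0.05,"translation":[0.1281,-0.0706,0.045],"yaw":0},{"fingers":0.05,"translation":[0.1281,-0.0706,0.045],"yaw":0}]'
python3 -c "
from h import *;from station import r
st=r.get_state();print(delta(st,[.426,.325,.105],-5))"
```

```text
t: 6.9
eef_pos: [0.4276, 0.3181, 0.1602]
eef_rot: [0.739, 0.674, -0.0, 0.0]
contact_force: [0.6, 0.4, -1.1]
finger_gap: 0.0503
gripper_force: 0.0
(array([ 0.0068, -0.0023,  0.0552]), np.float64(-0.2))
```

```bash
python3 -m inch '[{"fingers":0.05,"translation":[0.0068,-0.0023,0.005],"yaw":0},{"fingers":0.05,"translation":[0.0068,-0.0023,0.02],"yaw":0},{"fingers":0.05,"translation":[0.0068,-0.0023,0.04],"yaw":0},{"fingers":0.05,"translation":[0.0068,-0.0023,0.055],"yaw":0},{"fingers":0.05,"translation":[0.0068,-0.0023,0.055],"yaw":0},{"fingers":0.01,"translation":[0.0068,-0.0023,0.055],"yaw":0},{"fingers":0.01,"translation":[0.0068,-0.0023,0.055],"yaw":0},{"fingers":0.01,"translation":[0.0068,-0.0023,0.055],"yaw":0},{"fingers":0.01,"translation":[0.0068,-0.0023,0.055],"yaw":0},{"fingers":0.01,"translation":[0.0068,-0.0023,0.055],"yaw":0},{"fingers":0.01,"translation":[0.0068,-0.0023,0.055],"yaw":0},{"fingers":0.01,"translation":[0.0068,-0.0023,0.055],"yaw":0}]' 40
python3 -m inch '[{"fingers":0.01,"translation":[0,0,-0.02],"yaw":0},{"fingers":0.01,"translation":[0,0,-0.055],"yaw":0},{"fingers":0.01,"translation":[0,0,-0.09],"yaw":0},{"fingers":0.01,"translation":[0,0,-0.12],"yaw":0},{"fingers":0.01,"translation":[0,0,-0.14],"yaw":0},{"fingers":0.01,"translation":[0,0,-0.14],"yaw":0},{"fingers":0.01,"translation":[0,0,-0.14],"yaw":0}]'
python3 -c "
from h import *;from station import r
st=r.get_state();print(delta(st,[.5577,.09,.22],-5))"
```

```text
t: 7.9
eef_pos: [0.4258, 0.3271, 0.1064]
eef_rot: [0.738, 0.675, 0.001, -0.0]
contact_force: [0.1, 0.1, 7.1]
finger_gap: 0.0206
gripper_force: 39.3
t: 8.48
eef_pos: [0.4255, 0.3269, 0.2465]
eef_rot: [0.738, 0.675, 0.001, -0.0]
contact_force: [-0.9, -0.7, -1.2]
finger_gap: 0.0207
gripper_force: 39.4
(array([-0.2242,  0.1527,  0.0263]), np.float64(-0.1))
```

```bash
python3 -m inch '[{"fingers":0.01,"translation":[-0.01,0.02,0],"yaw":0},{"fingers":0.01,"translation":[-0.03,0.04,0],"yaw":0},{"fingers":0.01,"translation":[-0.055,0.06,0],"yaw":0},{"fingers":0.01,"translation":[-0.08,0.08,0],"yaw":0},{"fingers":0.01,"translation":[-0.105,0.1,0],"yaw":0},{"fingers":0.01,"translation":[-0.13,0.12,0],"yaw":0},{"fingers":0.01,"translation":[-0.155,0.14,0],"yaw":0},{"fingers":0.01,"translation":[-0.18,0.15,0.01],"yaw":0},{"fingers":0.01,"translation":[-0.205,0.1527,0.02],"yaw":0},{"fingers":0.01,"translation":[-0.2242,0.1527,0.03],"yaw":0},{"fingers":0.01,"translation":[-0.2242,0.1527,0.038],"yaw":0},{"fingers":0.01,"translation":[-0.2242,0.1527,0.038],"yaw":0}]'
python3 -m inch '[{"fingers":0.01,"translation":[0,0,0],"yaw":0},{"fingers":0.01,"translation":[0,0,0],"yaw":0}]'
python3 - <<'E'
from h import *;from station import r
st=r.get_state();print(delta(st,[.5577,.09,.155],-5))
s=r.read_camera("scene");f=s["frame"]
Z=lambda p:((p-[310,160]+.5)*6).round(0).tolist()
b=st["eef_pos"]+[0,0,-.0955]
print("foot",Z(proj(s,b)),"cap",Z(proj(s,b+[0,0,.1])),"pocket",Z(proj(s,[.5578,.0902,.1])))
cv2.imwrite("pics/g4.png",cv2.resize(f[160:260,310:430],(720,600),interpolation=cv2.INTER_CUBIC)[:,:,::-1])
E
```

```text
t: 9.48
eef_pos: [0.5562, 0.0886, 0.205]
eef_rot: [0.739, 0.674, -0.002, -0.001]
contact_force: [-0.0, 1.1, 0.2]
finger_gap: 0.0205
gripper_force: 39.4
t: 9.65
eef_pos: [0.5573, 0.0908, 0.2073]
eef_rot: [0.737, 0.675, -0.0, -0.0]
contact_force: [0.3, -0.1, 0.5]
finger_gap: 0.0203
gripper_force: 39.4
(array([-0.0007,  0.0005,  0.0523]), np.float64(-0.0))
foot [[341.0, 518.0]] cap [[364.0, 331.0]] pocket [[337.0, 538.0]]
```

View pics/g4.png

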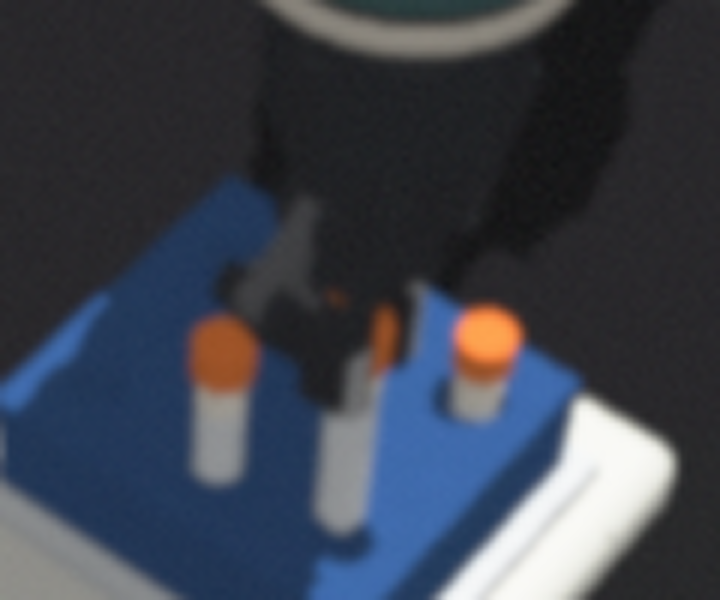

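Foot at crop (341,522), expected (341,518); the tube is upright over the pocket. Inserting.

```bash
python3 -m inch '[{"fingers":0.01,"translation":[-0.0005,0.0003,0.008],"yaw":0},{"fingers":0.01,"translation":[-0.0005,0.0003,0.015],"yaw":0},{"fingers":0.01,"translation":[-0.0005,0.0003,0.022],"yaw":0},{"fingers":0.01,"translation":[-0.0005,0.0003,0.029],"yaw":0},{"fingers":0.01,"translation":[-0.0005,0.0003,0.036],"yaw":0},{"fingers":0.01,"translation":[-0.0005,0.0003,0.043],"yaw":0},{"fingers":0.01,"translation":[-0.0005,0.0003,0.048],"yaw":0},{"fingers":0.01,"translation":[-0.0005,0.0003,0.05],"yaw":0},{"fingers":0.01,"translation":[-0.0005,0.0003,0.05],"yaw":0}]'
```

```text
t: 10.45
eef_pos: [0.5573, 0.0892, 0.1567]
eef_rot: [0.738, 0.675, -0.0, -0.0]
contact_force: [-1.4, 2.0, -1.0]
finger_gap: 0.0206
gripper_force: 39.4
```

Seated height reached (expected about 0.1564). A 1 mm nudge down, then release, lift and close the fingers.

```bash
python3 -m inch '[{"fingers":0.01,"translation":[0,0,0.001],"yaw":0},{"fingers":0.01,"translation":[0,0,0.001],"yaw":0},{"fingers":0.045,"translation":[0,0,0.001],"yaw":0},{"fingers":0.045,"translation":[0,0,0.001],"yaw":0},{"fingers":0.045,"translation":[0,0,0.001],"yaw":0},{"fingers":0.045,"translation":[0,0,0.001],"yaw":0},{"fingers":0.045,"translation":[0,0,-0.02],"yaw":0},{"fingers":0.045,"translation":[0,0,-0.05],"yaw":0},{"fingers":0.045,"translation":[0,0,-0.08],"yaw":0},{"fingers":0.045,"translation":[0,0,-0.1],"yaw":0},{"fingers":0,"translation":[0,0,-0.1],"yaw":0},{"fingers":0,"translation":[0,0,-0.1],"yaw":0}]'
python3 - <<'E'
from h import *;from station import r
st=r.get_state();print(delta(st,[.522,-.337,.19]))
E
```

```text
t: 11.45
eef_pos: [0.5579, 0.0892, 0.2581]
eef_rot: [0.738, 0.675, 0.001, 0.0]
contact_force: [0.3, -1.2, -0.9]
finger_gap: 0.0216
gripper_force: 0.0
(array([-0.4277,  0.002 ,  0.0678]), None)
```

```bash
python3 -m inch '[{"fingers":0,"translation":[-0.03,0,0],"yaw":0},{"fingers":0,"translation":[-0.07,0,0],"yaw":0},{"fingers":0,"translation":[-0.11,0,0],"yaw":0},{"fingers":0,"translation":[-0.15,0,0],"yaw":0},{"fingers":0,"translation":[-0.19,0.001,0],"yaw":0},{"fingers":0,"translation":[-0.23,0.001,0],"yaw":0},{"fingers":0,"translation":[-0.27,0.001,0],"yaw":0},{"fingers":0,"translation":[-0.31,0.002,0],"yaw":0},{"fingers":0,"translation":[-0.35,0.002,0.01],"yaw":0},{"fingers":0,"translation":[-0.39,0.002,0.03],"yaw":0},{"fingers":0,"translation":[-0.42,0.002,0.05],"yaw":0},{"fingers":0,"translation":[-0.4277,0.002,0.068],"yaw":0}]'
python3 -m inch '[{"fingers":0,"translation":[0,0,0],"yaw":0},{"fingers":0,"translation":[0,0,0],"yaw":0},{"fingers":0,"translation":[0,0,0],"yaw":0},{"fingers":0,"translation":[0,0,0],"yaw":0}]'
python3 - <<'E'
from h import *;from station import r
st=r.get_state();print(delta(st,[.522,-.337,.135]),st["finger_gap"])
d={n:r.read_camera(n) for n in("top","scene")};s=d["scene"]
a=cv2.resize(s["frame"][160:260,310:430],(384,320),interpolation=cv2.INTER_CUBIC);b=cv2.resize(s["frame"][130:230,175:275],(400,400),interpolation=cv2.INTER_CUBIC)
im=np.zeros((400,784,3),np.uint8);im[:320,:384]=a;im[:,384:]=b
cv2.imwrite("pics/g5.png",im[:,:,::-1])
for z in(.118,.104,.091,.083):print(z,((proj(s,[.522,-.337,z] if z>.11 else [.574,-.337,z])-[175,130]+.5)*4+[384,0]).round())
E
```

```text
t: 12.45
eef_pos: [0.5186, -0.3425, 0.1869]
eef_rot: [0.74, 0.673, -0.002, -0.0]
contact_force: [-0.4, -0.5, -0.2]
finger_gap: -0.0003
gripper_force: 0.0
t: 12.78
eef_pos: [0.5223, -0.3361, 0.1901]
eef_rot: [0.737, 0.675, 0.0, 0.0]
contact_force: [-0.1, 1.0, 0.2]
finger_gap: -0.0003
gripper_force: 0.0
(array([-0.001 , -0.0002,  0.0551]), None) -0.00026883178382120735
0.118 [[573.  94.]]
0.104 [[518. 162.]]
0.091 [[523. 178.]]
0.083 [[526. 187.]]
```

View pics/g5.png

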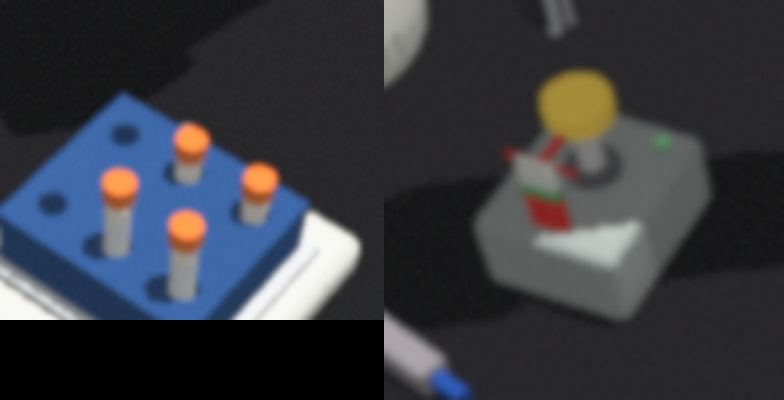

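All four tubes are seated at matching heights (left: pairs equal). Right: knob at (577,95), pointer bar at (540,160) above the green, fingertips above. Coming down onto the knob.

```bash
python3 -m inch '[{"fingers":0,"translation":[-0.0007,0,0.015],"yaw":0},{"fingers":0,"translation":[-0.0007,0,0.03],"yaw":0},{"fingers":0,"translation":[-0.0007,0,0.042],"yaw":0},{"fingers":0,"translation":[-0.0007,0,0.05],"yaw":0},{"fingers":0,"translation":[-0.0007,0,0.05],"yaw":0},{"fingers":0,"translation":[-0.0007,0,0.05],"yaw":0}]'
python3 -m inch '[{"fingers":0,"translation":[0,0,0.003],"yaw":0},{"fingers":0,"translation":[0,0,0.006],"yaw":0},{"fingers":0,"translation":[0,0,0.009],"yaw":0},{"fingers":0,"translation":[0,0,0.009],"yaw":0},{"fingers":0,"translation":[0,0,0.009],"yaw":0}]'
```

```text
t: 13.38
eef_pos: [0.5215, -0.3377, 0.1395]
eef_rot: [0.738, 0.675, -0.0, -0.0]
contact_force: [0.0, 0.3, -0.0]
finger_gap: -0.0002
gripper_force: 0.0
t: 13.8
eef_pos: [0.5217, -0.3379, 0.1306]
eef_rot: [0.738, 0.675, 0.0, 0.0]
contact_force: [1.6, -1.6, 3.9]
finger_gap: 0.0002
gripper_force: 1.6
```

```bash
python3 -m inch '[{"fingers":0,"translation":[0,0,0.002],"yaw":0},{"fingers":0,"translation":[0,0,0.004],"yaw":0},{"fingers":0,"translation":[0,0,0.006],"yaw":0},{"fingers":0,"translation":[0,0,0.008],"yaw":0},{"fingers":0,"translation":[0,0,0.01],"yaw":0},{"fingers":0,"translation":[0,0,0.0115],"yaw":0},{"fingers":0,"translation":[0,0,0.0125],"yaw":0},{"fingers":0,"translation":[0,0,0.0125],"yaw":0},{"fingers":0,"translation":[0,0,0.0125],"yaw":0},{"fingers":0,"translation":[0,0,0.0125],"yaw":0}]'
python3 - <<'E'
from h import *;from station import r
s=r.read_camera("scene");cv2.imwrite("pics/g6.png",cv2.resize(s["frame"][145:205,185:255],(700,600),interpolation=cv2.INTER_CUBIC)[:,:,::-1])
st=r.get_state();print(st["eef_pos"],st["contact_force"])
E
```

```text
t: 14.63
eef_pos: [0.5217, -0.3379, 0.1181]
eef_rot: [0.738, 0.675, 0.0, 0.0]
contact_force: [2.1, -0.4, 8.0]
finger_gap: 0.0003
gripper_force: 3.8
[ 0.52167944 -0.33790827  0.11809052] [ 1.36766677 -0.06114377  8.47576155]
```

View pics/g6.png

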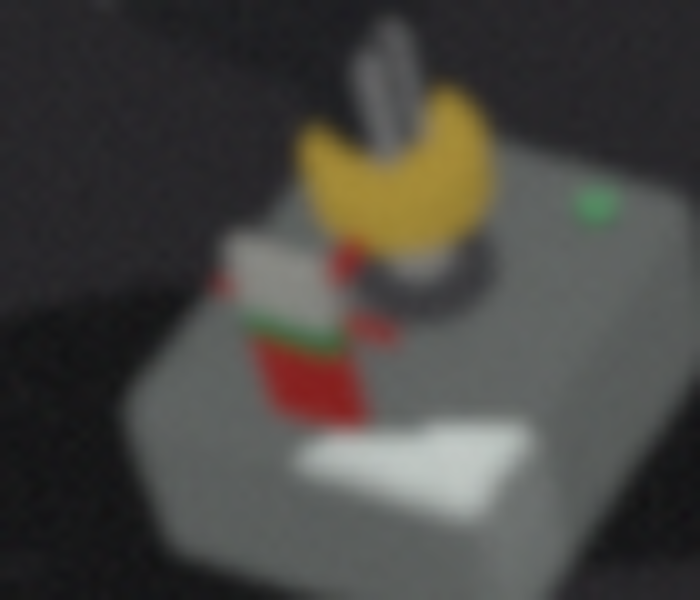

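Force is 8 to 8.5 N as expected for mid-green. The bar ends show at (222,285) and (375,330), apparently a little above the green at (298,335). I'll check whether that is the parallax expected from the bar being behind the scale.

```bash
python3 - <<'E'
from h import *;from station import r
s=r.read_camera("scene")
Z=lambda p:((proj(s,p)-[185,145]+.5)*10).round(0)[0]
for a in(.15,.2,.25):   # control yaw from the scale's direction
    u=np.array([np.cos(a),np.sin(a),0]);v=np.array([-u[1],u[0],0]);o=np.array([.522,-.337,0])
    g=lambda d,l,z:Z(o+d*u+l*v+[0,0,z])
    print(a,"scale top",g(.052,0,.11),"green front",g(.055,0,.087))
    for z in(.095,.091,.087,.083):print("  bar",z,[g(d,l,z).tolist() for d in(.044,.047) for l in(-.022,.022)])
E
```

```text
0.15 scale top [256. 249.] green front [269. 326.]
  bar 0.095 [[211.0, 244.0], [365.0, 301.0], [204.0, 252.0], [358.0, 309.0]]
  bar 0.091 [[215.0, 256.0], [369.0, 313.0], [208.0, 264.0], [362.0, 321.0]]
  bar 0.087 [[219.0, 268.0], [372.0, 325.0], [212.0, 276.0], [365.0, 333.0]]
  bar 0.083 [[222.0, 280.0], [375.0, 337.0], [215.0, 288.0], [368.0, 345.0]]
0.2 scale top [265. 252.] green front [279. 330.]
  bar 0.095 [[217.0, 250.0], [376.0, 301.0], [210.0, 258.0], [369.0, 309.0]]
  bar 0.091 [[220.0, 262.0], [379.0, 313.0], [214.0, 270.0], [373.0, 321.0]]
  bar 0.087 [[224.0, 274.0], [382.0, 325.0], [217.0, 282.0], [376.0, 333.0]]
  bar 0.083 [[228.0, 286.0], [385.0, 336.0], [221.0, 294.0], [379.0, 345.0]]
0.25 scale top [275. 255.] green front [289. 333.]
  bar 0.095 [[222.0, 255.0], [386.0, 300.0], [216.0, 264.0], [380.0, 309.0]]
  bar 0.091 [[226.0, 267.0], [389.0, 312.0], [220.0, 276.0], [384.0, 321.0]]
  bar 0.087 [[230.0, 279.0], [393.0, 324.0], [224.0, 288.0], [387.0, 332.0]]
  bar 0.083 [[233.0, 291.0], [396.0, 336.0], [227.0, 299.0], [390.0, 344.0]]
```

The observed bar ends fit a bar height of about 0.087 m, the middle of the green. Handing in while still holding the knob.

```bash
python3 -c "
from station import r
print(r.hand_in())"
```

```text
the job is handed in; nothing more can be done
None
```

The short and long tubes are each seated in a free pocket of their own row and released, and I handed the job in with the knob held at the middle of the green (about 8 N, never down to the stop); no verdict came back.

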